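# Park the vial rack at the code reader

## Robot

A 6-joint arm with a two-finger parallel gripper is mounted at the origin on the work surface. World frame = base frame: x ahead of the robot, y to its left, z up, the work surface at z = 0. Lengths are in m, angles in rad, forces in N, time in s.
With the tool pointing down it reaches from about 0.35 to 0.85 m from the base axis. Payload 8.1 kg.
Tool frame: the origin (TCP) lies at the very end of the fingers, on their centre line; the grasp point (between the pads) lies 19 mm behind it (pinch_z is the distance from the TCP to the grasp point, in m); z points along the fingers, y is the direction in which the jaws open and shut (so a half turn about z gives the same grasp; the last joint's range is limited). The gripper opens to 93 mm and grips with 3 to 60 N. Pads are 15 mm wide; open, the fingers measure 128 mm over their backs; the gripper's body (75 mm by 188 mm) begins 65 mm behind the grasp point.
Start: joints at [1.265, 0.13, 1.488, -0, 1.523, -0.085], TCP at [0.131, 0.585, 0.219] pointing down, gripper open.
Joint ranges: [-2.96, 2.96], [-0.89, 2.26], [0.02, 2.5], [-1.34, 4.48], [0, 2.73], [-2.66, 2.66]. Speed limits (rad/s): [2.39, 2.39, 2.79, 3.14, 3.14, 3.14].

## Interface

Orientations are given as a rotation vector (axis times angle).
In Python, from plant import * gives the robot as it stands.
- The arm moves only by the tool move_arm, never from a script. Its argument "series" is a list of rows, each a list of 7 numbers: the shift along the tool's x, y, z each as a share of 10 cm, from -1 to 1, then the turn, a rotation vector about the tool's x, y, z each as a share of 180 degrees, from -1 to 1, then the opening, from -1 (shut) to 1 (fully open). In form: [[dx, dy, dz, rx, ry, rz, jaw], ...]. A call has 1 to 8 rows; each row is the pose to reach, as a shift and turn from the pose commanded when the call began, along the tool's axes at that moment, turning the shorter way round; what a row does not reach only later rows make up. A row lasts 1/10 s, in which the tool goes at most 50 mm and 8.59 degrees, less where a joint would pass 70% of its speed; a pose out of reach is approached as far as the arm can. A call with a number of a shift or a turn outside -1 to 1 is refused whole. A call with a gripper value outside its range is refused whole. The fingers move at their own pace and stop on an object; "squeeze" is the grip in N (left out, the last holds). Time passes only in rows, so rows that repeat a pose let the fingers close. It gives the time, the measured TCP pose, the force and the opening at its end, in the units of the state.
- read_state(): the state, without advancing time (a new reading comes with each control period).
- read_camera(name): name is "scene" or "top" or "wrist"; returns a dict with "frame" (420x560x3 uint8, red, green, blue), "K" (3x3 intrinsics, pixels), "rvec" (rotation vector, rad) and "tvec" (3), from world to camera coordinates, as OpenCV has them. Camera axes: x right, y down, z forward; pixel columns grow to the right and rows downward; lengths in m; the calibration is good to about 2 mm. A picture is of the moment at which its call begins. There is no depth.
- close_job(): hands the job in, once; it reports no verdict.
The state is a dict: "t": time; "q": joint angles; "dq": joint speeds; "joint_torque": joint torques, N m; "tool_pos": TCP position; "orientation": TCP orientation; "force": force on the tool from outside, world axes, zero at the start; "wrist_torque": the same for the moment, N m; "opening": finger opening in m.
Only numpy, scipy, OpenCV 4.12 (cv2) and the standard library are available. Lean on these libraries where they do the work, as an engineer would, in place of code of your own. Each camera call takes 0.05 s, during which the arm holds its last target.

## Task

Push the blue vial rack across the bench until its long side is flush against the front of the low cream-coloured code reader and its end is flush against the steel side stop, so that it sits squared up in the taped corner. Push only on the rack's outer walls with the fingers: do not touch the vials, and do not lift or tip the rack. Leave the bottle, the jar and the cups alone, then take the hand clear.

Things in the scene. Friction and masses are not known exactly. Their poses are not given: they have to be found in the camera images.
- rack: Blue vial rack, a solid loose block 92 (its x) by 130 (its y) by 40 mm high with 12 vials in its top; about 0.3 to 0.65 kg with the vials. Origin at the centre of its underside, z up. It looks the same turned by half a turn; at the start its +x side faces the reader to within about 25 degrees. It slides on the bench when pushed on a wall.
- vials: The 12 amber vials with white caps in the rack, fixed in it, 18 mm across, standing 12 mm above the rack's top (52 mm above the bench), in 3 rows along its x (26 mm apart) by 4 along its y (28 mm apart), at least 11 mm inside the walls. Not to be touched. The frame is the same as the rack's.
- reader: Code reader: low cream box bolted to the bench, 80 (its x) by 300 (its y) by 50 mm high. Origin at the centre of its underside. Its front face, with a dark window, is at its x = -40 mm, and faces the robot side; its y points to the robot's left. Fixed, stiff.
- stop: Side stop: steel block bolted to the bench in front of the reader, touching its front face, towards its left (+y) end; 60 (its x) by 25 (its y) by 30 mm high, axes parallel to the reader's. Origin at the centre of its underside. The rack belongs against its -y face (y = -12.5 mm). Fixed, stiff. Flat yellow tape on the bench marks the near side and the right end of the rack's parking place.
- bottle: Amber bottle with white cap, 54 mm across, 110 mm tall, loose bystander. Origin at the centre of its underside.
- jar: White jar with blue cap, 60 mm across, 75 mm tall, loose bystander. Origin at the centre of its underside.
- cups: Stack of white plastic cups, 67 mm across at the top, 101 mm tall, loose bystander. Origin at the centre of its underside.
Not all that is in view belongs to the job. What is shaped like the rack but purple or red is not meant.

How it is judged:
At the end, for the whole second after the job is handed in: The rack stands flat and at rest on the bench, its long side parallel to the reader's front within 0.05 rad; measured at the rack's centre, the gap to the reader's front is under 4 mm and the gap to the stop's side face under 5 mm (x of rack in the frame of reader between -0.09 and -0.08 m and y of rack in the frame of stop between -0.0825 and -0.07 m and angle between the x axis of rack and the x axis of reader, either way round below 0.05 rad and height (world z) of rack below 0.004 m and angle between rack's own z axis and vertical below 0.05 rad and linear speed of rack below 0.01 m/s and angular speed of rack below 0.05 rad/s); the robot touches nothing.
It fails at once if the rack is lifted off the bench (more than 8 mm) or tipped (more than 0.15 rad) (height (world z) of rack above 0.008 m or angle between rack's own z axis and vertical above 0.15 rad).
It fails at once if the robot touches the vials (more than 1 N) (contact force between any of the fingers, the arm and vials above 1 N).
It fails at once if the bottle, the jar or the cups are moved by more than 20 mm or tipped over (distance of any of bottle, jar, cups from where it was at the start of the episode above 0.02 m or angle between any of bottle, jar, cups's own z axis and vertical above 0.4 rad).
It also fails if it takes over 48 s, if anything falls off the work surface, if the arm or the gripper's body presses on something with over 40 N, if the wrist force passes 120 N, or if a joint passes its speed limit or range.

## Working session

There is one attempt and no reset: what is moved stays moved. The work goes in short steps, Python scripts to look and compute and a tool call to move; the robot and the scene stay as the last step left them, time stands still between calls to the robot, and variables do not carry over. Pictures are saved under pics/ and viewed, and the job is handed in when it is done.

Besides the shell and the picture viewer there is one more tool, called after ">>>" in YAML: its name, and indented under it one key for each argument. move_arm: Moves the arm, as the interface text tells. Shift numbers are shares of 10 cm and turn numbers shares of 180 degrees, none past 1 either way. Its arguments: {"type":"object","properties":{"series":{"type":"array","items":{"type":"array","items":{"type":"number"}}},"squeeze":{"type":"number"}},"required":["series"]}

```bash
ls; mkdir -p pics
python3 - <<'E'
from plant import *
import cv2
s=read_state();print(s['t'],s['tool_pos'],s['orientation'],s['force'],s['opening'])
for n in['scene','top','wrist']:
    c=read_camera(n);cv2.imwrite(f'pics/{n}0.png',c['frame'][:,:,::-1]);print(n,c['K'].tolist(),c['rvec'],c['tvec'])
E
```

```text
pics
0.0 [0.13122392 0.58490155 0.21761529] [-3.46002074e-01 -3.12217062e+00  2.77755021e-03] [-0.08546393 -0.31084126  0.05511849] 0.09282565684229918
scene [[467.3288040781578, 0.0, 283.6288587144831], [0.0, 467.3288040781578, 216.65079678230558], [0.0, 0.0, 1.0]] [ 2.51390697  0.85627303 -0.23953477] [-0.40533123 -0.28315125  1.34548744]
top [[439.72662855695603, 0.0, 279.1446520405606], [0.0, 439.72662855695603, 212.6175462573198], [0.0, 0.0, 1.0]] [ 2.15437962 -2.18307348  0.04475905] [-0.01681836  0.54120499  0.86935879]
wrist [[342.8437102344623, 0.0, 279.3158953834801], [0.0, 342.8437102344623, 205.39673359943944], [0.0, 0.0, 1.0]] [-2.26867571 -1.81924956 -0.25706277] [-0.59921118 -0.03369244  0.39142494]
```

View pics/scene0.png

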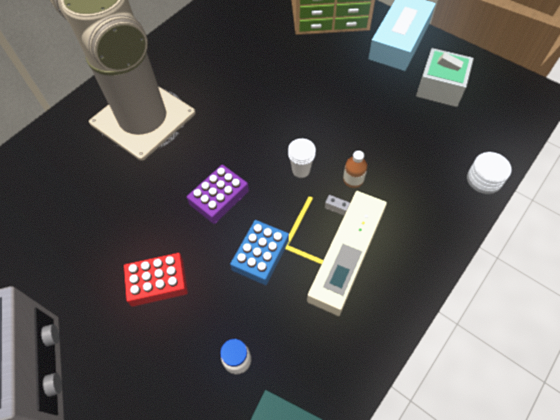

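View pics/top0.png

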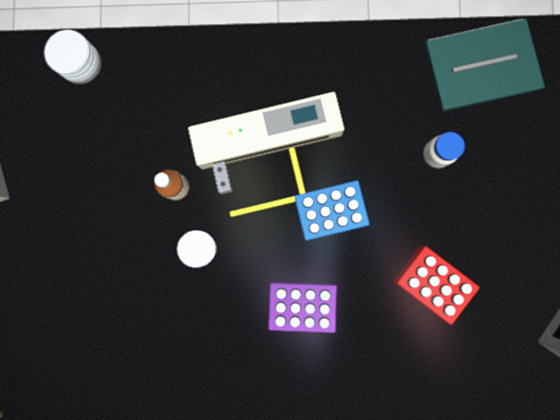

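View pics/wrist0.png

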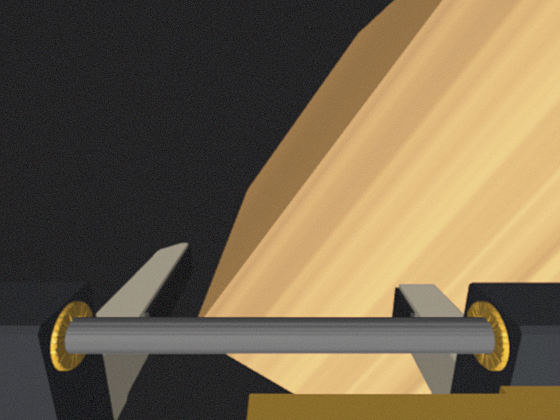

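The scene has three rack-shaped objects in the top view: blue at (332,210), purple at (303,308) and red at (439,285). The blue one matches the description. The reader is at (267,130), the stop at (222,178), the bottle at (170,184), the jar at (443,150) and the cups at (196,249). I'll take a close crop for the check and the corner measurement.

Run:
```python
import cv2
i=cv2.imread('pics/top0.png')
cv2.imwrite('pics/topc.png',cv2.resize(i[80:280,140:400],None,fx=3,fy=3,interpolation=cv2.INTER_CUBIC))
```

```text
(no output)
```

View pics/topc.png

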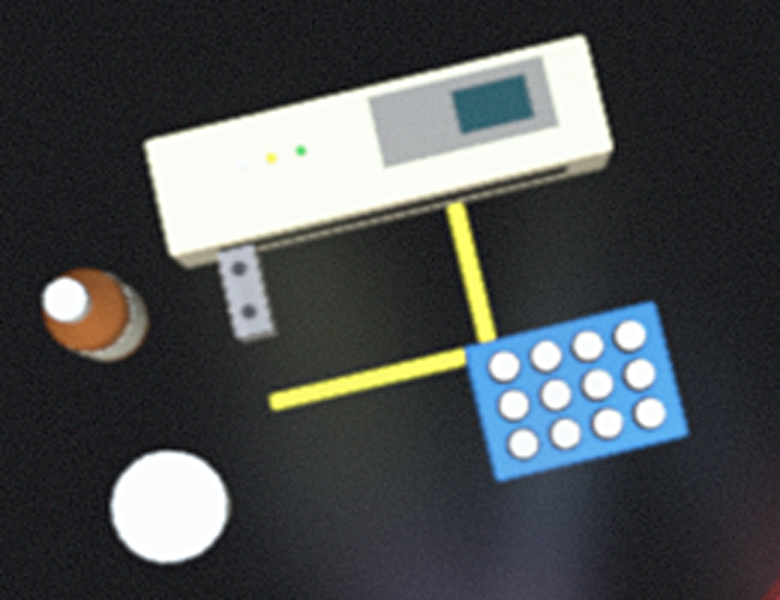

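```bash
cat > h.py <<'E'
from plant import *
import cv2, numpy as np
def plane(c,uv,z):
    R,_=cv2.Rodrigues(np.array(c['rvec']));t=np.array(c['tvec']).ravel()
    d=np.c_[cv2.undistortPoints(np.array(uv,float).reshape(-1,1,2),c['K'],None).reshape(-1,2),np.ones(len(uv))]@R
    o=-R.T@t
    return (o+d*((z-o[2])/d[:,2])[:,None])[:,:2]
def fit(P,lx,ly):  # P corners order: (-x? ) given in model order
    M=np.array([[1,1],[1,-1],[-1,-1],[-1,1]])*[lx/2,ly/2]
    pc=P.mean(0);A=P-pc
    th=np.arctan2((M[:,0]*A[:,1]-M[:,1]*A[:,0]).sum(),(M*A).sum())
    R=np.array([[np.cos(th),-np.sin(th)],[np.sin(th),np.cos(th)]])
    return pc,th,np.linalg.norm(A-M@R.T,axis=1)
def rack(c,near=None):
    h=cv2.cvtColor(c['frame'],cv2.COLOR_RGB2HSV)
    m=cv2.inRange(h,(98,110,90),(115,255,255))
    n,l,s,ce=cv2.connectedComponentsWithStats(m)
    i=1+np.argmax(s[1:,4]);m=(l==i).astype(np.uint8)
    ys,xs=np.nonzero(m)
    return m,plane(c,np.c_[xs,ys],.04),ce[i],s[i]
E
python3 - <<'E'
from h import *
c=read_camera('top')
f=lambda L:np.array(L)/3.+[140,80]-1/3
o=lambda a:(np.round(a[0],4),np.round(np.degrees(a[1]),2),np.round(a[2],4))
R=fit(plane(c,f([(146,142),(585,36),(612,152),(170,256)]),.05),.08,.3);print('reader',o(R))
K=fit(plane(c,f([(466,347),(655,302),(688,435),(499,481)]),.04),.092,.13);print('rack',o(K))
S=fit(plane(c,f([(218,248),(254,246),(273,333),(236,339)]),.03),.06,.025);print('stop',o(S))
print('stop corners',plane(c,f([(218,248),(254,246),(273,333),(236,339)]),.03))
m,P,ce,s=rack(c);print(ce,s);r=cv2.minAreaRect((P*1000).astype(np.float32));print(r)
for n,uv,z in[('bottlecap',(66,298),.11),('cup',(170,507),.1)]:print(n,plane(c,f([uv]),z))
print('jar',plane(c,[(450,146)],.075),'purple',plane(c,[(270,284),(337,285),(336,332),(269,332)],.04),'red',plane(c,[(427,248),(479,288)],.04))
th=R[1];ex=np.array([np.cos(th),np.sin(th)]);ey=np.array([-ex[1],ex[0]])
for q in(K,S):print('in reader',(q[0]-R[0])@ex,(q[0]-R[0])@ey)
E
```

```text
reader (array([ 0.7062, -0.    ]), np.float64(12.41), array([0.0012, 0.0001, 0.0011, 0.0006]))
rack (array([ 0.5431, -0.1286]), np.float64(12.72), array([0.0014, 0.0015, 0.002 , 0.0016]))
stop (array([0.6143, 0.0914]), np.float64(10.63), array([0.0027, 0.0013, 0.0015, 0.0006]))
stop corners [[0.64415255 0.10974935]
 [0.64507313 0.08534814]
 [0.58584018 0.07272363]
 [0.58218836 0.09766473]]
[331.48153547 210.46209913] [ 295  180   75   61 2058]
((543.2684326171875, -127.6125717163086), (94.15840148925781, 132.56405639648438), 13.222772598266602)
bottlecap [[0.59945088 0.18878855]]
cup [[0.47079465 0.12654323]]
jar [[ 0.65854314 -0.35058589]] purple [[ 0.399943   -0.00507446]
 [ 0.39681821 -0.13537038]
 [ 0.30706619 -0.1315102 ]
 [ 0.30781325 -0.00216368]] red [[ 0.46640122 -0.31102793]
 [ 0.3886223  -0.4071701 ]]
in reader -0.18694631685160873 -0.0905691615188312
in reader -0.07012871545804387 0.10898369617110831
```

>>> move_arm:
  series:
    - [-0.25, -0.33, 0, 0, 0, 0, 1]
    - [-0.5, -0.66, 0, 0, 0, 0, 1]
    - [-0.76, -1, 0, 0, 0, 0, 1]

```text
t: 0.5
tool_pos: [0.1837, 0.4699, 0.2181]
orientation: [-0.345, -3.122, 0.001]
force: [0.6, 0.2, -0.2]
opening: 0.0929
```

>>> move_arm:
  series:
    - [-0.25, -0.33, 0, 0, 0, 0, 1]
    - [-0.5, -0.66, 0, 0, 0, 0, 1]
    - [-0.76, -1, 0, 0, 0, 0, 1]

```text
t: 0.8
tool_pos: [0.2361, 0.3556, 0.2185]
orientation: [0.345, 3.122, 0.0]
force: [1.1, -0.4, 0.7]
opening: 0.093
```

>>> move_arm:
  series:
    - [-0.25, -0.33, 0, 0, 0, 0, 1]
    - [-0.5, -0.66, 0, 0, 0, 0, 1]
    - [-0.76, -1, 0, 0, 0, 0, 1]

```text
t: 1.1
tool_pos: [0.2884, 0.2414, 0.2186]
orientation: [0.345, 3.122, 0.001]
force: [0.9, -0.4, -0.3]
opening: 0.0932
```

>>> move_arm:
  series:
    - [-0.25, -0.33, 0, 0, 0, 0, 1]
    - [-0.5, -0.66, 0, 0, 0, 0, 1]
    - [-0.76, -1, 0, 0, 0, 0, 1]

```text
t: 1.4
tool_pos: [0.3407, 0.1271, 0.2188]
orientation: [0.346, 3.122, 0.001]
force: [1.7, 0.8, -0.2]
opening: 0.0931
```

>>> move_arm:
  series:
    - [-0.25, -0.33, 0, 0, 0, 0, 1]
    - [-0.5, -0.66, 0, 0, 0, 0, 1]
    - [-0.76, -1, 0, 0, 0, 0, 1]

```text
t: 1.7
tool_pos: [0.393, 0.0126, 0.2188]
orientation: [0.346, 3.122, 0.0]
force: [0.9, 0.6, 0.4]
opening: 0.0932
```

>>> move_arm:
  series:
    - [-0.25, -0.33, 0, 0, 0, 0, 1]
    - [-0.5, -0.66, 0, 0, 0, 0, 1]
    - [-0.76, -1, 0, 0, 0, 0, 1]

```text
t: 2.0
tool_pos: [0.4453, -0.1016, 0.2186]
orientation: [0.347, 3.122, 0.0]
force: [-0.4, 1.1, -0.2]
opening: 0.0926
```

>>> move_arm:
  series:
    - [0, 0, 0, 0, 0, -0.04, 1]
    - [0, 0, 0, 0, 0, -0.08, 1]
    - [0, 0, 0, 0, 0, -0.138, 1]
    - [0, 0, 0, 0, 0, -0.138, 1]

```text
t: 2.4
tool_pos: [0.4448, -0.1, 0.2184]
orientation: [0.341, -3.123, -0.0]
force: [-0.4, 0.9, -1.2]
opening: 0.0928
```

>>> move_arm:
  series:
    - [-0.05, -0.24, 0.4, 0, 0, 0, 1]
    - [-0.1, -0.48, 0.8, 0, 0, 0, 1]
    - [-0.1, -0.48, 1, 0, 0, 0, 1]

```text
t: 2.7
tool_pos: [0.4636, -0.1459, 0.1151]
orientation: [0.331, -3.121, -0.002]
force: [-0.6, 1.2, 0.1]
opening: 0.093
```

>>> move_arm:
  series:
    - [0, 0, 0.4, 0, 0, 0, 1]
    - [0, 0, 0.7, 0, 0, 0, 1]
    - [0, 0, 0.9, 0, 0, 0, 1]
    - [0, 0, 1, 0, 0, 0, 1]
    - [0, 0, 1, 0, 0, 0, 1]

```text
t: 3.2
tool_pos: [0.4636, -0.1442, 0.0173]
orientation: [0.333, -3.121, -0.002]
force: [0.1, -0.4, -0.2]
opening: 0.093
```

```bash
cat > look.py <<'E'
import sys
from h import *
c=read_camera('top');i=c['frame'][:,:,::-1]
cv2.imwrite(f'pics/{sys.argv[1]}.png',cv2.resize(i[80:280,140:400],None,fx=3,fy=3,interpolation=cv2.INTER_CUBIC))
s=read_state();p=s['tool_pos']
R0=np.array([.7062,0]);th=np.radians(12.41);ex=np.array([np.cos(th),np.sin(th)]);ey=np.array([-ex[1],ex[0]])
print(s['t'],'tool in reader',(p[:2]-R0)@ex,(p[:2]-R0)@ey,p[2],s['force'])
E
python3 look.py a1
```

```text
3.25 tool in reader -0.26696329119742623 -0.08928973838229452 0.01866004744756294 [ 0.69053614 -0.71171624 -0.2277988 ]
```

View pics/a1.png

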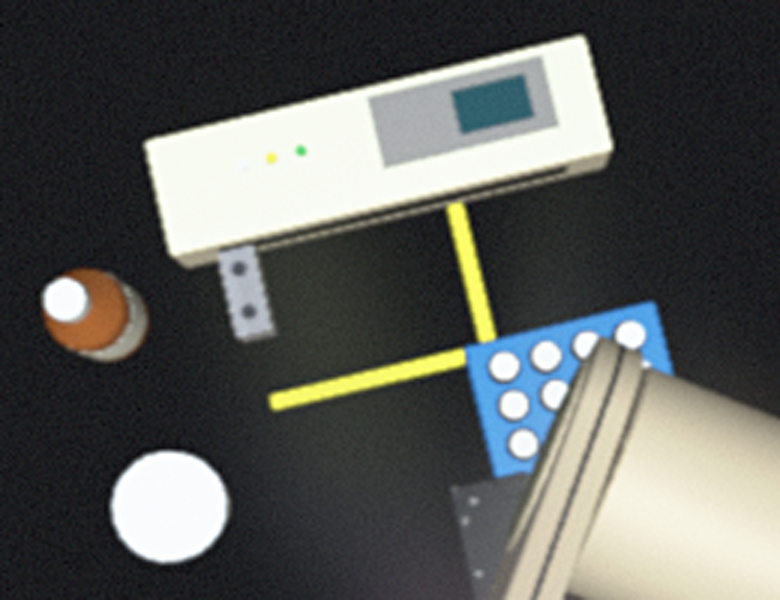

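>>> move_arm:
  series:
    - [-0.1, 0, 0, 0, 0, 0, 1]
    - [-0.18, 0, 0, 0, 0, 0, 1]
    - [-0.23, 0, 0, 0, 0, 0, 1]
    - [-0.28, 0, 0, 0, 0, 0, 1]
    - [-0.34, 0, 0, 0, 0, 0, 1]
    - [-0.4, 0, 0, 0, 0, 0, 1]

```text
t: 3.85
tool_pos: [0.5036, -0.1366, 0.0192]
orientation: [0.334, -3.122, 0.001]
force: [-8.2, -1.4, 8.1]
opening: 0.0927
```

```bash
python3 look.py a2
```

```text
3.9 tool in reader -0.22603167588405013 -0.08984299048552602 0.019335583595081335 [-1.63125745  0.23740289 -1.05594695]
```

View pics/a2.png

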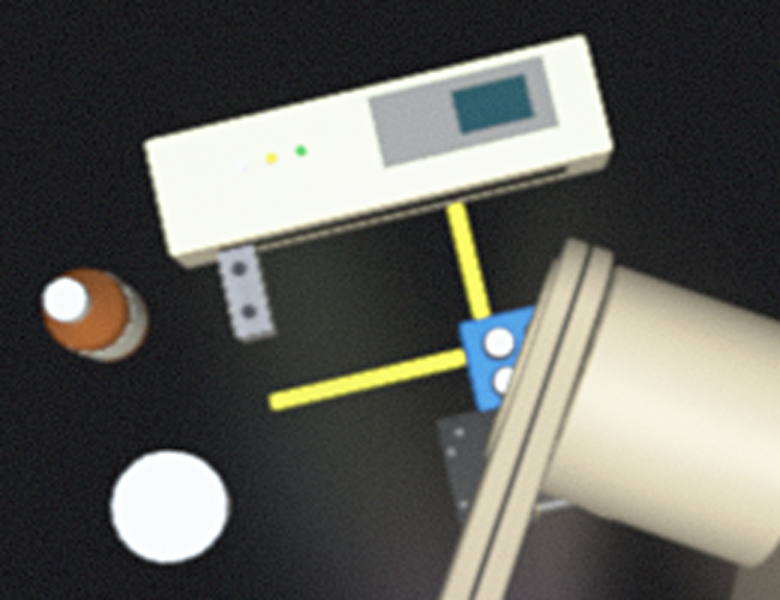

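>>> move_arm:
  series:
    - [-0.08, 0, 0, 0, 0, 0, 1]
    - [-0.17, 0, 0, 0, 0, 0, 1]
    - [-0.26, 0, 0, 0, 0, 0, 1]
    - [-0.35, 0, 0, 0, 0, 0, 1]
    - [-0.44, 0, 0, 0, 0, 0, 1]
    - [-0.52, 0, 0, 0, 0, 0, 1]
    - [-0.6, 0, 0, 0, 0, 0, 1]
    - [-0.66, 0, 0, 0, 0, 0, 1]

```text
t: 4.7
tool_pos: [0.5684, -0.1223, 0.0189]
orientation: [0.334, -3.122, 0.0]
force: [-7.1, -1.5, 6.0]
opening: 0.0927
```

>>> move_arm:
  series:
    - [-0.04, 0, 0, 0, 0, 0, 1]
    - [-0.08, 0, 0, 0, 0, 0, 1]
    - [-0.12, 0, 0, 0, 0, 0, 1]
    - [-0.12, 0, 0, 0, 0, 0, 1]

```text
t: 5.1
tool_pos: [0.5806, -0.1198, 0.0189]
orientation: [0.334, -3.124, 0.0]
force: [-3.0, -0.3, 2.6]
opening: 0.0928
```

```bash
python3 look.py a3; python3 -c "
from h import *
c=read_camera('scene');cv2.imwrite('pics/s3.png',cv2.resize(c['frame'][150:330,180:420,::-1],None,fx=3,fy=3,interpolation=cv2.INTER_CUBIC))"
```

```text
5.15 tool in reader -0.14847523366282664 -0.08992014471091093 0.018842758873137293 [-2.89140892  0.37889736  1.68201004]
```

View pics/a3.png

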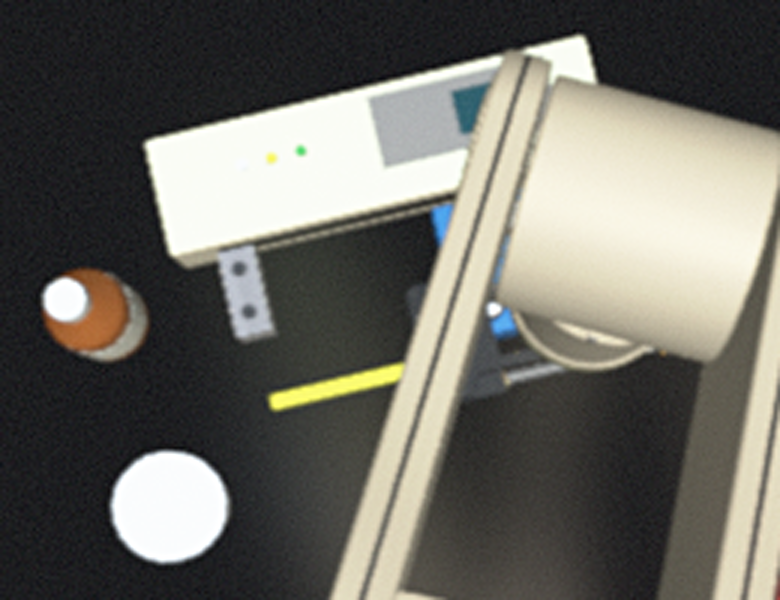

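View pics/s3.png

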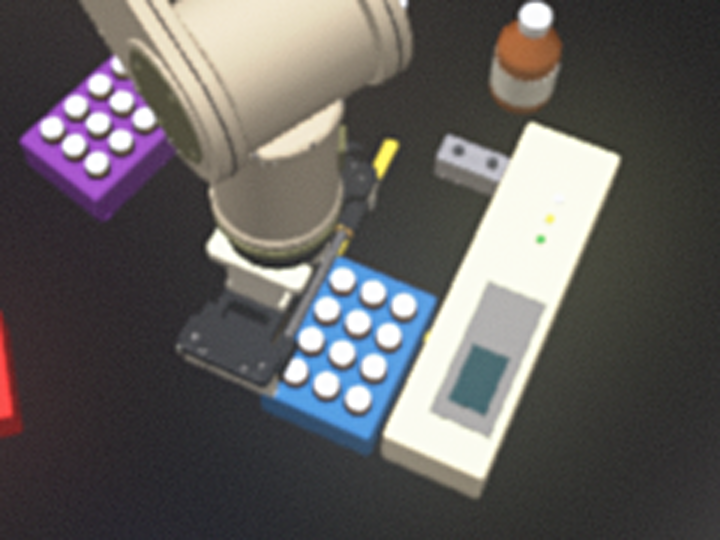

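>>> move_arm:
  series:
    - [0.2, 0, 0, 0, 0, 0, 1]
    - [0.4, 0, 0, 0, 0, 0, 1]
    - [0.4, 0, -0.4, 0, 0, 0, 0.3]
    - [0.4, 0, -0.8, 0, 0, 0, -0.3]
    - [0.3, -0.3, -1, 0, 0, 0, -0.3]
    - [0.1, -0.7, -1, 0, 0, 0, -0.3]
    - [-0.2, -1, -1, 0, 0, 0, -0.3]
    - [-0.5, -1, -1, 0, 0, 0, -0.3]

```text
t: 6.0
tool_pos: [0.6518, -0.211, 0.1193]
orientation: [-0.328, 3.122, -0.003]
force: [-0.2, 0.7, -0.4]
opening: 0.0492
```

>>> move_arm:
  series:
    - [0, 0, 0, 0, 0, 0.1, -0.3]
    - [0, 0, 0, 0, 0, 0.2, -0.3]
    - [0, 0, 0, 0, 0, 0.3, -0.3]
    - [0, 0, 0, 0, 0, 0.4, -0.3]
    - [0, 0, 0, 0, 0, 0.5, -0.3]
    - [0, 0, 0, 0, 0, 0.5, -0.3]
    - [0, 0, 0, 0, 0, 0.5, -0.3]
    - [0, 0, 0, 0, 0, 0.5, -0.3]

```text
t: 6.8
tool_pos: [0.6506, -0.2067, 0.1186]
orientation: [1.496, 2.761, 0.001]
force: [0.6, -0.2, -0.1]
opening: 0.0326
```

```bash
python3 look.py a4; python3 -c "
from h import *
c=read_camera('scene');cv2.imwrite('pics/s4.png',cv2.resize(c['frame'][150:330,180:420,::-1],None,fx=3,fy=3,interpolation=cv2.INTER_CUBIC))"
```

```text
6.85 tool in reader -0.09873975012863612 -0.18996801140226258 0.11866283122253418 [ 0.3373369  -0.5606239   0.62198199]
```

View pics/a4.png

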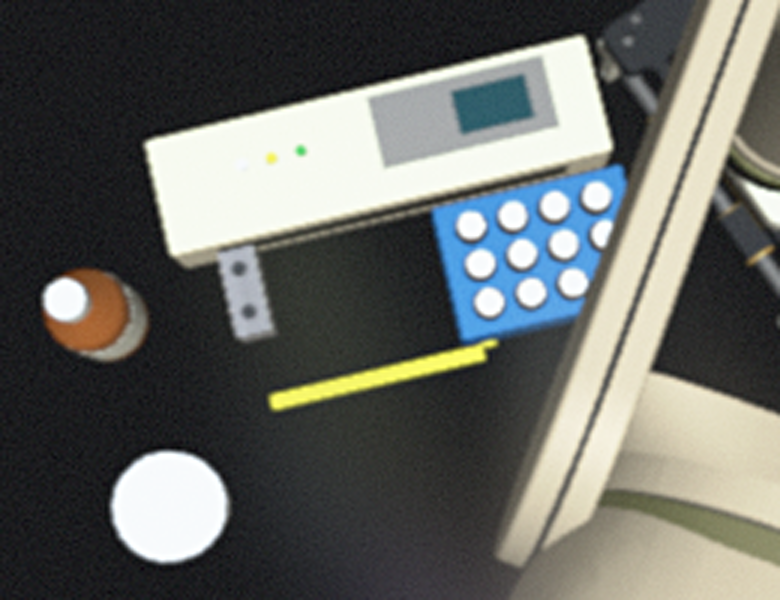

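View pics/s4.png

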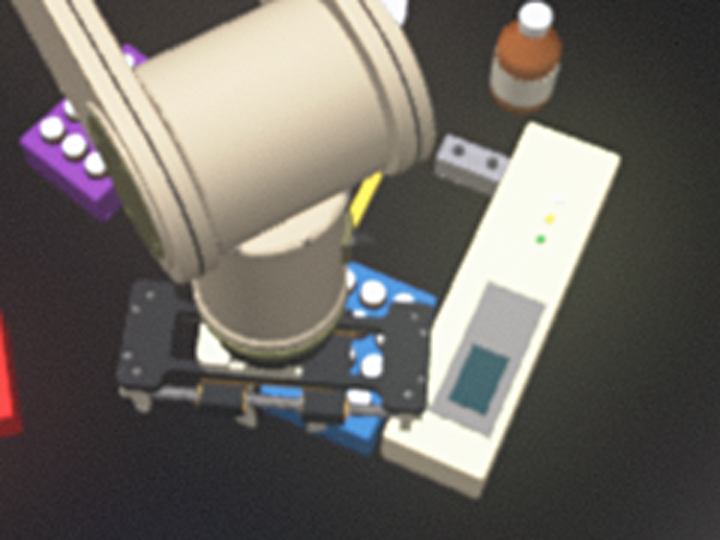

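>>> move_arm:
  series:
    - [0, 0, 0, 0, 0, 0.04, -0.3]
    - [0, 0, 0, 0, 0, 0.08, -0.3]
    - [0, 0, 0, 0, 0, 0.115, -0.3]
    - [0, 0, 0, 0, 0, 0.115, -0.3]

```text
t: 7.3
tool_pos: [0.6504, -0.2069, 0.1187]
orientation: [1.958, 2.456, 0.001]
force: [-0.1, -0.0, -0.4]
opening: 0.0328
```

```bash
cat >> h.py <<'E'
R0=np.array([.7062,0]);_t=np.radians(12.41);ex=np.array([np.cos(_t),np.sin(_t)]);ey=np.array([-ex[1],ex[0]])
def rf(P): P=np.atleast_2d(P)-R0; return np.c_[P@ex,P@ey]
E
python3 - <<'E'
from h import *
from scipy.spatial.transform import Rotation as Ro
c=read_camera('top')
print(rf(plane(c,np.array([(433,211),(622,166),(463,342)])/3+[140,80]-1/3,.04)))
s=read_state();M=Ro.from_rotvec(s['orientation']).as_matrix();print(M[:2,:2],np.degrees(np.arctan2(M[1,1],M[0,1])),rf(s['tool_pos'][:2]),s['tool_pos'][2],s['opening'])
E
```

```text
[[-0.04842702 -0.02601996]
 [-0.04825475 -0.15483317]
 [-0.13828602 -0.02535239]]
[[-0.22616622  0.97408865]
 [ 0.97408872  0.22616622]] 13.071466511745914 [[-0.09902661 -0.19001568]] 0.11864980234868266 0.032352790487714576
```

>>> move_arm:
  series:
    - [0, 0.03, 0.4, 0, 0, 0, -0.3]
    - [0, 0.03, 0.75, 0, 0, 0, -0.3]
    - [0, 0.03, 0.95, 0, 0, 0, -0.3]
    - [0, 0.03, 1, 0, 0, 0, -0.3]
    - [0.1, 0.03, 1, 0, 0, 0, -0.3]
    - [0.18, 0.03, 1, 0, 0, 0, -0.3]
    - [0.24, 0.03, 1, 0, 0, 0, -0.3]
    - [0.3, 0.03, 1, 0, 0, 0, -0.3]

```text
t: 8.15
tool_pos: [0.6479, -0.1771, 0.0208]
orientation: [1.958, 2.452, 0.001]
force: [2.0, -4.4, 1.3]
opening: 0.0327
```

>>> move_arm:
  series:
    - [0.08, 0, 0, 0, 0, 0, -0.3]
    - [0.16, 0, 0, 0, 0, 0, -0.3]
    - [0.25, 0, 0, 0, 0, 0, -0.3]
    - [0.34, 0, 0, 0, 0, 0, -0.3]
    - [0.43, 0, 0, 0, 0, 0, -0.3]
    - [0.52, 0, 0, 0, 0, 0, -0.3]
    - [0.61, 0.01, 0, 0, 0, 0, -0.3]
    - [0.7, 0.01, 0, 0, 0, 0, -0.3]

```text
t: 8.95
tool_pos: [0.6336, -0.1095, 0.0208]
orientation: [1.958, 2.451, 0.001]
force: [1.9, -5.3, 3.4]
opening: 0.0324
```

```bash
python3 look.py a5
```

```text
9.0 tool in reader -0.09444392258202768 -0.08969535043689082 0.02062260172810877 [ 0.95595445 -2.81440916  4.00658729]
```

View pics/a5.png

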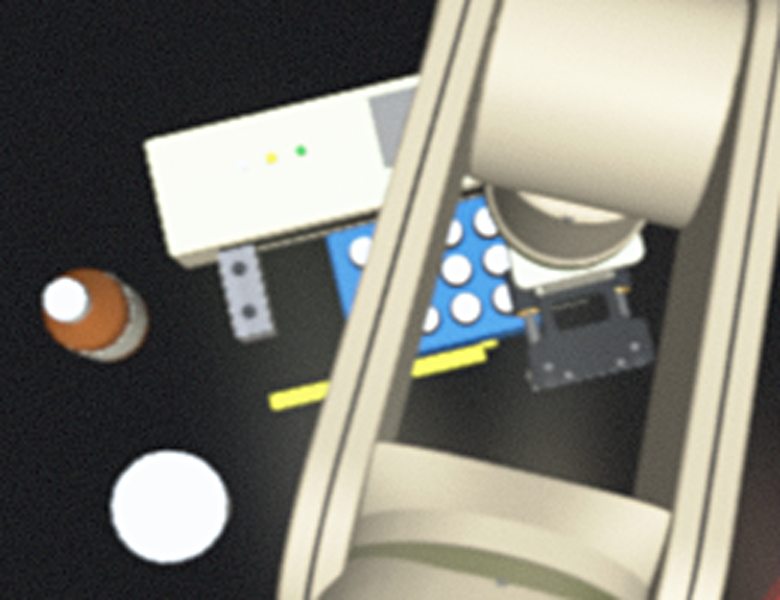

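>>> move_arm:
  series:
    - [0.07, 0, 0, 0, 0, 0, -0.3]
    - [0.14, 0, 0, 0, 0, 0, -0.3]
    - [0.21, 0, 0, 0, 0, 0, -0.3]
    - [0.28, 0, 0, 0, 0, 0, -0.3]
    - [0.34, 0, 0, 0, 0, 0, -0.3]
    - [0.39, 0, 0, 0, 0, 0, -0.3]
    - [0.42, 0, 0, 0, 0, 0, -0.3]
    - [0.44, 0, 0, 0, 0, 0, -0.3]

```text
t: 9.8
tool_pos: [0.6238, -0.0667, 0.0206]
orientation: [1.958, 2.451, 0.001]
force: [2.2, -6.6, 4.3]
opening: 0.0326
```

```bash
python3 look.py a6
```

```text
9.85 tool in reader -0.09474904659971033 -0.04721250683663085 0.020593838394972877 [ 0.98874163 -5.29213371  4.79150207]
```

View pics/a6.png

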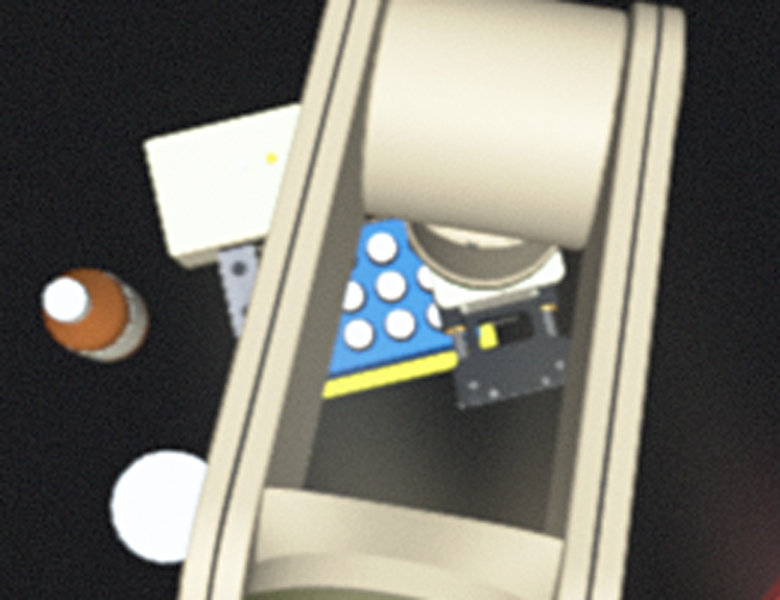

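>>> move_arm:
  series:
    - [0.015, 0, 0, 0, 0, 0, -0.3]
    - [0.03, 0, 0, 0, 0, 0, -0.3]
    - [0.04, 0, 0, 0, 0, 0, -0.3]

```text
t: 10.15
tool_pos: [0.623, -0.063, 0.0206]
orientation: [1.959, 2.451, 0.001]
force: [2.4, -6.5, 5.4]
opening: 0.0323
```

>>> move_arm:
  series:
    - [0.01, 0, 0, 0, 0, 0, -0.3]
    - [0.02, 0, 0, 0, 0, 0, -0.3]

```text
t: 10.35
tool_pos: [0.6227, -0.0616, 0.0206]
orientation: [1.958, 2.45, 0.0]
force: [2.7, -9.8, 3.6]
opening: 0.0328
```

>>> move_arm:
  series:
    - [0.01, 0, 0, 0, 0, 0, -0.3]
    - [0.01, 0, 0, 0, 0, 0, -0.3]

```text
t: 10.55
tool_pos: [0.6225, -0.0616, 0.0206]
orientation: [1.958, 2.449, -0.001]
force: [3.4, -12.3, 2.4]
opening: 0.0325
```

>>> move_arm:
  series:
    - [0.01, 0, 0, 0, 0, 0, -0.3]
    - [0.01, 0, 0, 0, 0, 0, -0.3]

```text
t: 10.75
tool_pos: [0.6223, -0.0615, 0.0206]
orientation: [1.958, 2.448, -0.002]
force: [1.7, -14.8, 2.7]
opening: 0.0328
```

>>> move_arm:
  series:
    - [-0.15, 0, 0, 0, 0, 0, -0.3]
    - [-0.4, 0, 0, 0, 0, 0, -0.3]
    - [-0.4, 0, -0.4, 0, 0, 0, -0.3]
    - [-0.4, 0, -0.85, 0, 0, 0, 0]
    - [-0.2, -0.25, -1, 0, 0, 0, 0.7]
    - [0.1, -0.5, -1, 0, 0, 0, 1]
    - [0.4, -0.8, -1, 0, 0, 0, 1]
    - [0.65, -0.85, -1, 0, 0, 0, 1]

```text
t: 11.55
tool_pos: [0.5199, -0.0123, 0.1179]
orientation: [-1.96, -2.452, 0.002]
force: [1.1, 0.3, 0.9]
opening: 0.068
```

>>> move_arm:
  series:
    - [0, 0, 0, 0, 0, -0.24, 1]
    - [0, 0, 0, 0, 0, -0.24, 1]
    - [0, 0, 0, 0, 0, -0.24, 1]
    - [0, 0, 0, 0, 0, -0.24, 1]
    - [0, 0, 0, 0, 0, -0.24, 1]
    - [0, 0, 0, 0, 0, -0.24, 1]

```text
t: 12.15
tool_pos: [0.5232, -0.013, 0.1187]
orientation: [-0.916, -3.005, -0.001]
force: [0.1, 0.0, -0.5]
opening: 0.0931
```

>>> move_arm:
  series:
    - [0, 0, 0, 0, 0, -0.256, 1]
    - [0, 0, 0, 0, 0, -0.256, 1]
    - [0, 0, 0, 0, 0, -0.256, 1]
    - [0, 0, 0, 0, 0, -0.256, 1]
    - [0, 0, 0, 0, 0, -0.256, 1]
    - [0, 0, 0, 0, 0, -0.256, 1]
    - [0, 0, 0, 0, 0, -0.256, 1]

```text
t: 12.85
tool_pos: [0.5232, -0.013, 0.1186]
orientation: [0.324, -3.125, -0.001]
force: [0.3, -0.6, -0.5]
opening: 0.0929
```

```bash
python3 look.py a7
python3 - <<'E'
from h import *
from scipy.spatial.transform import Rotation as Ro
c=read_camera('scene');cv2.imwrite('pics/s7.png',cv2.resize(c['frame'][130:310,180:420,::-1],None,fx=3,fy=3,interpolation=cv2.INTER_CUBIC))
s=read_state();M=Ro.from_rotvec(s['orientation']).as_matrix();print(np.degrees(np.arctan2(M[1,1],M[0,1])),s['opening'],s['q'])
E
```

```text
12.9 tool in reader -0.18150272989730187 0.026552053587949428 0.11865945209157525 [0.44358427 0.10839343 0.24168533]
101.76022205888904 0.09253333116031186 [-1.23142673e-01 -5.63933936e-03  1.81581651e+00  2.07937830e-04
  1.33147177e+00 -1.89924289e+00]
```

View pics/a7.png

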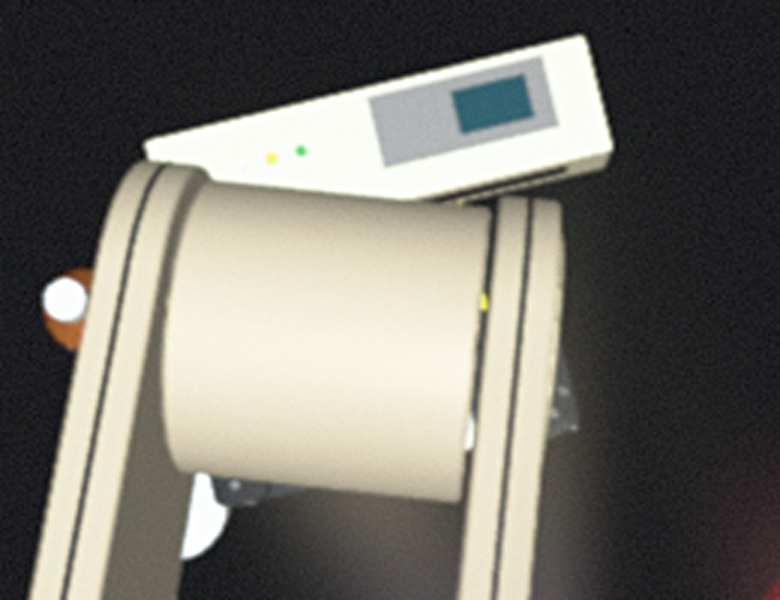

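View pics/s7.png

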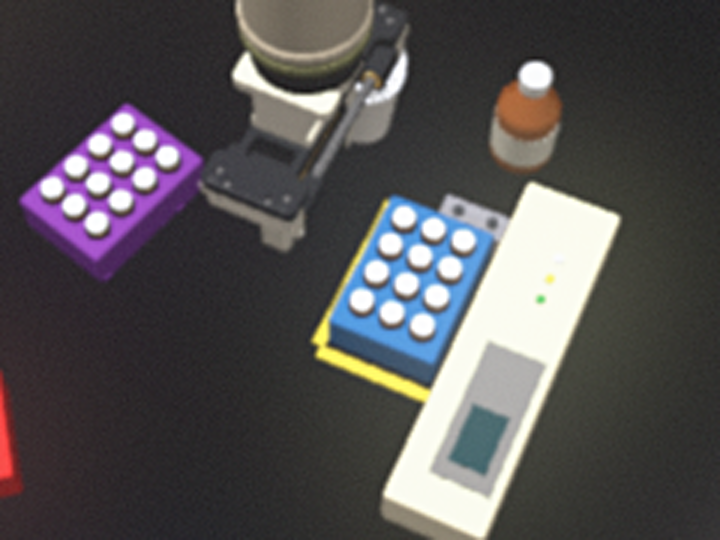

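>>> move_arm:
  series:
    - [0, -0.12, 0.3, 0, 0, -0.004, 0.3]
    - [0, -0.12, 0.6, 0, 0, -0.004, 0.3]
    - [0, -0.12, 0.85, 0, 0, -0.004, 0.3]
    - [0, -0.12, 1, 0, 0, -0.004, 0.3]
    - [0, -0.12, 1, 0, 0, -0.004, 0.3]
    - [-0.15, -0.12, 1, 0, 0, -0.004, 0.3]
    - [-0.25, -0.12, 1, 0, 0, -0.004, 0.3]
    - [-0.3, -0.12, 1, 0, 0, -0.004, 0.3]

```text
t: 13.75
tool_pos: [0.5572, -0.0186, 0.0203]
orientation: [-0.348, 3.12, -0.001]
force: [0.5, -0.9, 0.2]
opening: 0.0603
```

>>> move_arm:
  series:
    - [-0.02, 0, 0, 0, 0, 0, 0.3]
    - [-0.04, 0, 0, 0, 0, 0, 0.3]
    - [-0.06, 0, 0, 0, 0, 0, 0.3]
    - [-0.08, 0, 0, 0, 0, 0, 0.3]

```text
t: 14.15
tool_pos: [0.5607, -0.0177, 0.0188]
orientation: [0.348, -3.118, 0.001]
force: [-8.8, -3.8, 8.1]
opening: 0.0607
```

>>> move_arm:
  series:
    - [-0.015, 0, 0, 0, 0, 0, 0.3]
    - [-0.03, 0, 0, 0, 0, 0, 0.3]
    - [-0.04, 0, 0, 0, 0, 0, 0.3]
    - [-0.04, 0, 0, 0, 0, 0, 0.3]

```text
t: 14.55
tool_pos: [0.565, -0.0167, 0.0188]
orientation: [0.348, -3.118, 0.001]
force: [-10.5, -3.8, 8.8]
opening: 0.0605
```

>>> move_arm:
  series:
    - [-0.01, 0, 0, 0, 0, 0, 0.3]
    - [-0.02, 0, 0, 0, 0, 0, 0.3]

```text
t: 14.75
tool_pos: [0.565, -0.0167, 0.0188]
orientation: [0.347, -3.114, 0.001]
force: [-24.4, -7.2, 22.6]
opening: 0.0606
```

>>> move_arm:
  series:
    - [-0.01, 0, 0, 0, 0, 0, 0.3]
    - [-0.02, 0, 0, 0, 0, 0, 0.3]

```text
t: 14.95
tool_pos: [0.565, -0.0167, 0.0188]
orientation: [0.347, -3.11, 0.001]
force: [-35.3, -8.6, 31.4]
opening: 0.0604
```

>>> move_arm:
  series:
    - [0.04, 0, 0, 0, 0, 0, 0.3]
    - [0.2, 0, 0, 0, 0, 0, 0.3]
    - [0.4, 0, 0, 0, 0, 0, 0.3]
    - [0.4, 0, -0.4, 0, 0, 0, 0.3]
    - [0.4, 0, -0.8, 0, 0, 0, 0.3]
    - [0.4, -0.3, -1, 0, 0, 0, 0.3]
    - [0.4, -0.7, -1, 0, 0, 0, 0.3]
    - [0.4, -1, -1, 0, 0, 0, 0.3]

```text
t: 15.75
tool_pos: [0.555, -0.1233, 0.1207]
orientation: [-0.349, 3.119, -0.003]
force: [0.2, 0.1, -0.0]
opening: 0.0606
```

>>> move_arm:
  series:
    - [0, -0.4, -0.3, 0, 0, 0, 0.3]
    - [0, -0.8, -0.6, 0, 0, 0, 0.3]
    - [0, -1, -0.8, 0, 0, 0, 0.3]
    - [0, -1, -0.8, 0, 0, 0, 0.3]

```text
t: 16.15
tool_pos: [0.5776, -0.2227, 0.203]
orientation: [-0.343, 3.117, -0.007]
force: [-0.2, -0.0, 0.2]
opening: 0.0605
```

>>> move_arm:
  series:
    - [0, -0.5, 0, 0, 0, 0, 0.3]
    - [0, -1, 0, 0, 0, 0, 0.3]
    - [0, -1, 0, 0, 0, 0, 0.3]

```text
t: 16.45
tool_pos: [0.5967, -0.3203, 0.1953]
orientation: [0.342, -3.119, -0.001]
force: [-0.3, 0.8, -0.1]
opening: 0.0606
```

```bash
python3 look.py a8
python3 - <<'E'
from h import *
c=read_camera('scene');cv2.imwrite('pics/s8.png',cv2.resize(c['frame'][130:310,180:420,::-1],None,fx=3,fy=3,interpolation=cv2.INTER_CUBIC))
E
```

```text
16.5 tool in reader -0.17510282505482808 -0.28674503712873284 0.1957317484844885 [0.25355173 1.41930496 0.058196  ]
```

View pics/a8.png

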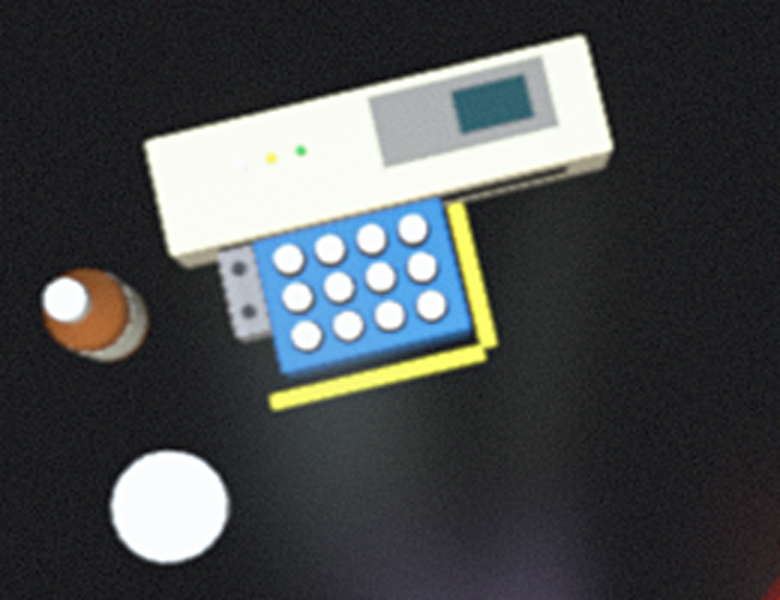

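View pics/s8.png

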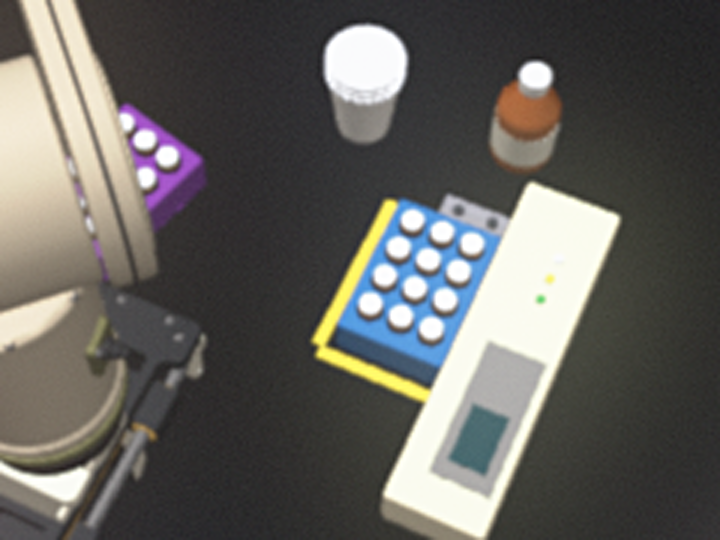

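Run:
```python
from h import *
c=read_camera('top')
f=lambda L:np.array(L)/3.+[140,80]-1/3
K=fit(plane(c,f([(253,242),(442,198),(473,332),(283,375)]),.04),.092,.13);print(rf(K[0]),np.degrees(K[1])-12.41,K[2])
m,P,_,_=rack(c);r=cv2.minAreaRect((P*1000).astype(np.float32));print(r,rf(np.array(r[0])/1000))
S=plane(c,f([(218,248),(254,246),(273,333),(236,339)]),.03);print(rf(S))
i=c['frame'][150:215,205:270,::-1];cv2.imwrite('pics/z.png',cv2.resize(i,None,fx=9,fy=9,interpolation=cv2.INTER_CUBIC))
```

```text
[[-0.08692137  0.03093583]] -0.2910216042072076 [0.00032998 0.00046435 0.00054972 0.00081582]
((613.5011596679688, 12.632225036621094), (95.02833557128906, 130.99380493164062), 13.070976257324219) [[-0.08781817  0.03225859]]
[[-0.03701193  0.12051939]
 [-0.04135681  0.09649048]
 [-0.10191886  0.09689045]
 [-0.10012536  0.12203359]]
```

View pics/z.png

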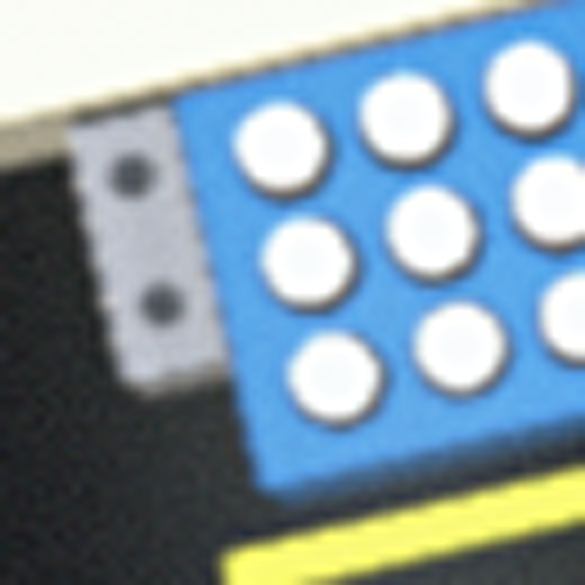

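The rack is flush with both faces, with no dark gap showing at either one. The hand is clear, so I'm handing in.

```bash
python3 -c "
from plant import *
print(close_job()); print(read_state()['t'])"
```

```text
the job is handed in; nothing more can be done
None
the job is handed in; nothing more can be done
```

I pushed the blue rack into the taped corner and handed the job in at about 16.5 s of the 48 s allowed. `close_job()` gives no verdict, so the results below are my own checks.

**Pushes:** I used the fingertips on the outer walls only. I pushed the rack first towards the reader, then along to the side stop until the force rose to about 15 N. A last push squared it against the reader, where the force rose to about 36 N with no further motion. I then lifted the hand well clear.

**Last checks, from the top camera:**

| Check | Measured | Ideal or limit |
|---|---|---|
| Rack centre, x from the reader | -0.087 to -0.088 m | -0.086 m when touching (allowed -0.090 to -0.080 m) |
| Gap to the stop's side face | 0 to 1 mm | under 5 mm |
| Angle to the reader's front | 0.3° to 0.7° | under 2.9° |

- **Disagreement:** the two image fits differed by about 1 mm in position and 1° in angle. Both are within the limits and agree with the contact forces.
- **Bystanders:** the bottle and cups look unmoved in the last pictures. The hand never went near the jar, but I did not re-measure it.
- **Upward force:** the last push also showed about 31 N upward on the tool. The rack still looks flat in the pictures.

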